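Slide the probe carriage round the bent guide rod into its dock

TASK

Take the bushing carriage by its orange tab, thread it onto the free end of the bent guide rod and slide it round the bend, turning it with the rod, until it is fully home in the dock; press it against the stop collar with about 12 N for a moment to seat it, then let go and leave it there. Keep it upright and feel your way: the rod is hand-bent and must not be strained, so keep side forces on it to a few newtons. Leave the other things on the table alone.

Things in the scene. Friction and masses are not known exactly. Their poses are not given: they have to be found in the camera images.
- carriage: the loose carriage (about 120 g): a brass bushing 30 mm long along x over a black foot 22 x 34 x 7.5 mm, with an upright orange grip tab above. Origin at the centre of the foot's underside, x along the bore, z up. It starts standing on its foot. It is the same both ways round: either end may go on the rod first.
- tab (a point): centre of the carriage's orange grip tab, 54 mm above the foot's underside: a plate 22 mm along x, 10 mm thick along y (pinch it across y). Its free part reaches from 22 mm below this point to 16 mm above it. Finger ends should stay at least 17 mm above the bore's axis.
- bore (a point): middle of the carriage's bore, on its axis, 36 mm straight below the point tab, 18 mm above the foot's underside; x along the bore. The bore is 12.4 mm wide over its middle 18 mm and flares over the last 6 mm at each end to a mouth 25 mm wide; the mouths measure 33 mm over the outside.
- rod_tip (a point): outermost point of the round nose of the guide rod's free end (steel, 10 mm thick), on its axis. x along the rod inwards, the way the carriage goes; z up. The rod lies level, 75 mm above the table. From here: straight 30 mm, then a bend to the left of about 75 degrees at about 110 mm radius (144 mm long), then straight 22 mm to home. See stand.
- home (a point): where the middle of the bore belongs when home: on the rod's axis, 75 mm above the table. x along the rod to the stop collar, whose face is 15 mm further on and stops the bushing's end dead; z up. The foot runs over a grey ledge with a ramp, 40 mm long, 1 mm below a centred carriage's foot; it keeps the carriage upright.
- stand: guide stand, screwed down: grey base 115 x 100 x 10 mm, origin at its underside below home, x as home. A white spring pad on the dock's -y side drags on the carriage's foot over the last 22 mm with 1 to 3 N. Post, collar and pad all stay lower than 14 mm above the rod's axis; nothing but the dock stands under the rod.
- stopwatch: white stopwatch, 76 x 53 x 14 mm, bystander
- compass: round black pocket compass, 48 mm across, bystander
- bar_magnet: red and green bar magnet, 81 x 15 x 11 mm, bystander
- marker: black and white marker pen, 135 mm long, bystander
- rod: the rod, all of it, fixed to the stand; origin at home, x as home. It is rigid and level but hand-bent: the bend comes out up to 17 degrees more or less in all, unevenly spread (softer and sharper places), so neither a computed arc nor a smooth curve from tip to home is true to better than some mm. Follow it by feel.
- collar: stop collar on the rod at the end of the dock, 26 mm across, rigid; origin at the middle of the face that stops the carriage, x as home

How it is judged:
By the outcome, as a careful person would: the job done as asked, in the order asked, and still so for the second after the job is handed in, with the robot touching nothing.
It also fails if it takes over 72 s, if anything falls off the work surface, if the arm or the gripper's body presses on something with over 40 N, if the wrist force passes 120 N, or if a joint passes its speed limit or range.

ROBOT

A 6-joint arm with a two-finger parallel gripper is mounted at the origin on a cart in front of the work surface, level with it; the furniture and walls round the work are solid. World frame = base frame: x ahead of the robot, y to its left, z up, the work surface at z = 0. Lengths are in mm, angles in rad, forces in N, time in s.
With the tool pointing down it reaches from about 400 to 925 mm from the base axis. Payload 12.5 kg.
Tool frame: the origin (TCP) lies midway between the tips of the shut fingers; the grasp point (between the pads) lies 19 mm behind it; z points along the fingers, y is the line along which they close (so a half turn about z gives the same grasp; the last joint's range is limited). The gripper opens to 95 mm and grips with 3 to 60 N. Pads are 20 mm wide; open, the fingers measure 119 mm over their backs; the gripper's body (75 mm by 180 mm) begins 59 mm behind the grasp point.
Start: joints at [1.084, 0.491, 1.559, -0, 1.092, -0.106], TCP at [232.275, 580.255, 214.661] pointing down, gripper open.
Joint ranges: [-3.1, 3.1], [-0.84, 2.19], [0.05, 2.79], [-1.13, 4.28], [0.06, 2.93], [-2.69, 2.69]. Speed limits (rad/s): [2.22, 2.22, 2.79, 3.14, 3.14, 3.14].

INTERFACE

Orientations are given as [roll, pitch, yaw] about the fixed x, y, z axes, in that order (R = Rz(yaw) Ry(pitch) Rx(roll)).
In Python, from cell import env gives the robot as it stands.
- The arm moves only by the tool arm_command, never from a script. Its argument "targets" is a list of rows, each a list of 5 numbers: the shift along the tool's x, y, z in mm, then the turn about the tool's z in degrees, then the opening, from 0 (shut) to 1 (fully open). In form: [[tx, ty, tz, roll, fingers], ...]. A call has 1 to 5 rows; each row is the pose to reach, as a shift and turn from the pose commanded when the call began, along the tool's axes at that moment; what a row does not reach only later rows make up. A row lasts 1/10 s, in which the tool goes at most 50 mm and 8.59 degrees, less where a joint would pass 70% of its speed; a pose out of reach is approached as far as the arm can. A call with a gripper value outside its range is refused whole. The fingers move at their own pace and stop on an object; the grip force is fixed at half the most. Time passes only in rows, so rows that repeat a pose let the fingers close. It gives the time, the measured TCP pose, the force, the opening and the grip force at its end, in the units of the state.
- env.state(): the state, without advancing time (a new reading comes with each control period).
- env.read_camera(name): name is "scene" or "side" or "wrist"; returns a dict with "frame" (384x512x3 uint8, red, green, blue), "vertical_fov" (degrees; the focal length in pixels is half the picture's height over the tangent of half this angle, whatever the lens; pixels are square), "cx", "cy" (the principal point, pixels), "world_from_camera" (4x4, takes a point from camera to world coordinates); the wrist camera has in their place "hand_eye" (4x4, takes a point from camera to tool coordinates, whose origin is the TCP and whose axes are the flange's). Camera axes: x right, y down, z forward; pixel columns grow to the right and rows downward; lengths in mm; the calibration is good to about 2 mm. A picture is of the moment at which its call begins: read the wrist's pose just before it. There is no depth.
- env.job_done(): hands the job in; it is judged then, once.
The state is a dict: "t": time; "joints": joint angles; "qvel": joint speeds; "tau": joint torques, N m; "eef_pos": TCP position; "tcp_rot": TCP orientation; "ft_force": force on the tool from outside, world axes, zero at the start; "moment": the same for the moment, N m; "opening": opening from 0.0 (shut) to 1.0 (fully open); "grip_force": force on a finger pad.
Only numpy, scipy, OpenCV 4.12 (cv2) and the standard library are available. Lean on these libraries where they do the work, as an engineer would, in place of code of your own. Each camera call takes 0.05 s, during which the arm holds its last target. There are 200 camera calls.

## Working session

There is one attempt and no reset: what is moved stays moved. The work goes in short steps, Python scripts to look and compute and a tool call to move; the robot and the scene stay as the last step left them, time stands still between calls to the robot, and variables do not carry over. Pictures are saved under pics/ and viewed, at most 13 in all, crops included, and the job is handed in when it is done.

Besides the shell and the picture viewer there is one more tool, called after ">>>" by a JSON object that holds its "method" and its "body". arm_command: Moves the arm, as the interface text tells. Its arguments: {"type":"object","properties":{"targets":{"type":"array","items":{"type":"array","items":{"type":"number"}}}},"required":["targets"]}

```bash
mkdir -p pics; cat > h.py <<'E'
import numpy as np, cv2
from cell import env
from scipy.spatial.transform import Rotation as R
def cam(n):
    s=env.state(); c=env.read_camera(n); f=c["frame"]
    F=f.shape[0]/2/np.tan(np.radians(c["vertical_fov"])/2)
    if n=="wrist":
        T=np.eye(4);T[:3,:3]=R.from_euler('xyz',s["tcp_rot"]).as_matrix();T[:3,3]=s["eef_pos"];T=T@np.array(c["hand_eye"])
    else: T=np.array(c["world_from_camera"])
    return f,F,c["cx"],c["cy"],T
def toplane(C,u,v,z):
    f,F,cx,cy,T=C; d=T[:3,:3]@np.array([(u-cx)/F,(v-cy)/F,1]); o=T[:3,3]
    return o+d*(z-o[2])/d[2]
def proj(C,p):
    f,F,cx,cy,T=C; q=np.linalg.inv(T)@np.append(p,1); return cx+F*q[0]/q[2],cy+F*q[1]/q[2]
def save(C,n): cv2.imwrite("pics/"+n+".png",cv2.cvtColor(C[0],cv2.COLOR_RGB2BGR))
E
python3 - <<'E'
from h import *
s=env.state(); print(s)
import pickle
D={}
for n in("scene","side","wrist"):
    C=cam(n);D[n]=C;print(n,C[1:4],C[4].round(3).tolist())
pickle.dump(D,open("c0.pkl","wb"))
a=[cv2.cvtColor(D[n][0],cv2.COLOR_RGB2BGR) for n in D]
save(D["scene"],"scene0");save(D["side"],"side0");save(D["wrist"],"wrist0")
E
```

```text
{'t': 0.0, 'joints': array([ 1.08443013e+00,  4.91500546e-01,  1.55943745e+00, -2.95459165e-05,
        1.09171125e+00, -1.05612323e-01]), 'qvel': array([-0.00028741,  0.00057715,  0.0010716 ,  0.00123762,  0.00081501,
        0.00082658]), 'tau': array([ 1.69870324e-03, -6.12654305e+01, -2.58183396e+01,  6.93696295e-02,
        4.81658941e-02, -1.17371228e-04]), 'eef_pos': array([232.14132755, 580.02745359, 214.10254683]), 'tcp_rot': array([-3.14053918e+00, -8.53229935e-05,  2.76085237e+00]), 'ft_force': array([-0.79454454, -0.09140922, -0.36950911]), 'moment': array([0.02765182, 0.01189042, 0.03722474]), 'grip_force': 0.0, 'opening': 0.9985905000508352}
scene (np.float64(404.05247176497426), 257.62001200490977, 193.7389053598868) [[-0.663, -0.353, 0.661, -156.601], [-0.749, 0.285, -0.598, 569.179], [0.023, -0.891, -0.453, 508.616], [0.0, 0.0, 0.0, 1.0]]
side (np.float64(392.78107761863987), 256.33204462564686, 194.59537937605245) [[1.0, 0.013, -0.028, 555.202], [0.031, -0.39, 0.921, -1053.702], [0.001, -0.921, -0.39, 530.405], [0.0, 0.0, 0.0, 1.0]]
wrist (np.float64(328.1708789074317), 253.64318696559016, 190.0889791119684) [[0.373, 0.894, 0.249, 162.31], [0.928, -0.359, -0.099, 608.952], [0.001, 0.268, -0.963, 384.342], [0.0, 0.0, 0.0, 1.0]]
```

View pics/scene0.png

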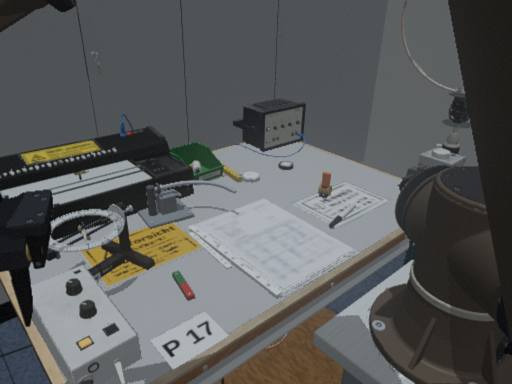

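View pics/side0.png

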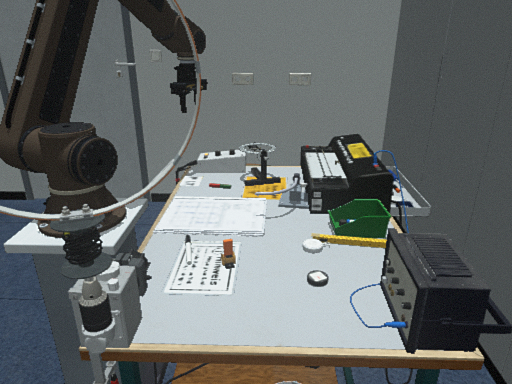

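The scene view shows the carriage at about (325,185), the stand at about (165,205) and the rod's free end at about (237,190). In the side view the carriage is at (228,253) and the stand at (293,195). I'll zoom in on these.

```bash
python3 - <<'E'
from h import *
import pickle
D=pickle.load(open("c0.pkl","rb"))
def crop(n,x,y,w,h,k): return cv2.resize(cv2.cvtColor(D[n][0],cv2.COLOR_RGB2BGR)[y:y+h,x:x+w],None,fx=k,fy=k,interpolation=cv2.INTER_CUBIC)
a=crop("scene",130,160,130,65,6)
b=np.hstack([crop("side",205,225,45,50,5),crop("side",255,165,65,50,5),crop("scene",305,160,45,50,5)])
W=max(a.shape[1],b.shape[1]);p=lambda i:cv2.copyMakeBorder(i,0,0,0,W-i.shape[1],cv2.BORDER_CONSTANT)
m=np.vstack([p(a[:345]),p(b)]);print(m.shape);cv2.imwrite("pics/z.png",m)
for n,(u,v) in {"scene":(326,177),"side":(228,245)}.items():
    print(n,toplane(D[n],u,v,54))
print("tip",toplane(D["scene"],236,190,75),toplane(D["side"],268,210,75))
# orange centroid
for n,bx in {"scene":(310,165,340,200),"side":(215,230,240,270)}.items():
    f=D[n][0].astype(int);x0,y0,x1,y1=bx;g=f[y0:y1,x0:x1];k=(g[...,0]>g[...,2]*2.2)&(g[...,0]>110)&(g[...,1]<g[...,0]*.6)
    ys,xs=np.nonzero(k);print(n,k.sum(),xs.mean()+x0,ys.mean()+y0,ys.min()+y0,ys.max()+y0,xs.min()+x0,xs.max()+x0)
    print(toplane(D[n],xs.mean()+x0,ys.mean()+y0,54))
E
```

```text
(595, 780, 3)
scene [ 463.85584397 -242.9236766    54.        ]
side [ 462.91074709 -239.38638035   54.        ]
tip [522.82746007  24.07477708  75.        ] [557.57859797 -84.58814063  75.        ]<stdin>:15: RuntimeWarning: Mean of empty slice.
  ret = ret.dtype.type(ret / rcount)
Traceback (most recent call last):
ValueError: zero-size array to reduction operation minimum which has no identity
```

View pics/z.png

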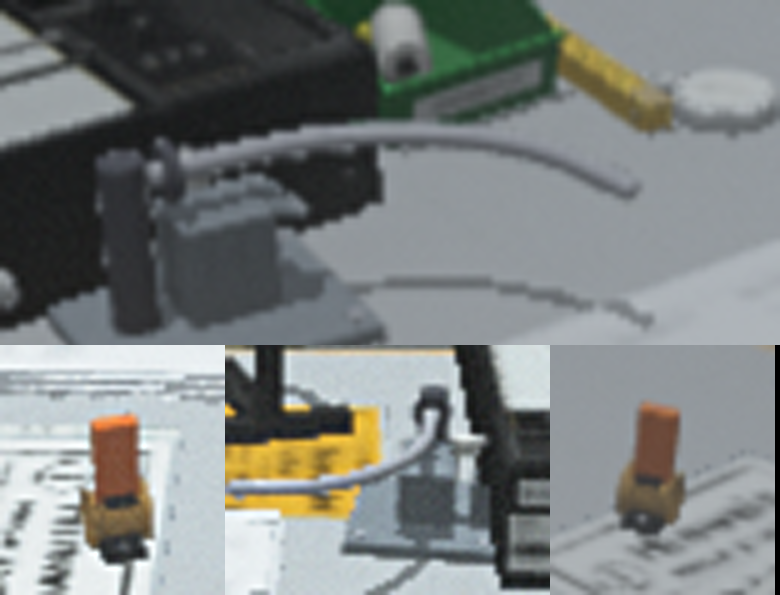

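View pics/wrist0.png

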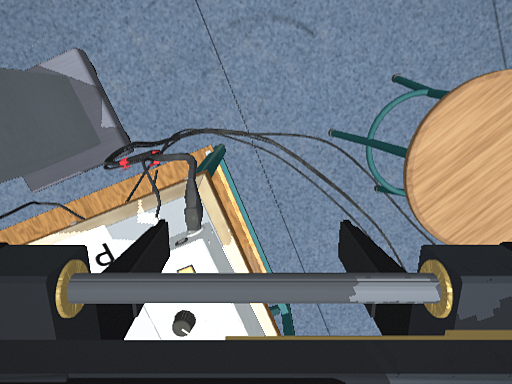

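The carriage is at roughly (463,-240). The rod tip is near (523,24) and heads about +x before bending towards +y. I'll move over with the tool x axis turned to about world +x.

>>> {"method": "arm_command", "body": {"targets": [[-219,-117,-20,43,1],[-219,-117,-20,43,1],[-219,-117,-20,43,1],[-219,-117,-20,43,1],[-219,-117,-20,43,1]]}}

```text
t: 0.65
eef_pos: [393.0, 388.5, 234.8]
tcp_rot: [-3.142, -0.0, 2.005]
ft_force: [-0.5, 0.6, 0.2]
opening: 1.004
grip_force: 0.0
```

>>> {"method": "arm_command", "body": {"targets": [[-246,42,-30,43,1],[-246,42,-30,43,1],[-246,42,-30,43,1],[-246,42,-30,43,1],[-246,42,-30,43,1]]}}

```text
t: 1.15
eef_pos: [534.9, 184.8, 264.7]
tcp_rot: [-3.141, -0.0, 1.255]
ft_force: [0.8, 1.4, 0.3]
opening: 1.001
grip_force: 0.0
```

>>> {"method": "arm_command", "body": {"targets": [[-70,80,-40,40,1],[-70,80,-40,40,1],[-70,80,-40,40,1],[-70,80,-40,40,1],[-70,80,-40,40,1]]}}

```text
t: 1.65
eef_pos: [589.1, 94.8, 304.3]
tcp_rot: [-3.141, 0.0, 0.555]
ft_force: [-0.3, 0.2, 0.7]
opening: 1.001
grip_force: 0.0
```

```bash
python3 - <<'E'
from h import *
import pickle
s=env.state();C=cam("wrist");pickle.dump(C,open("c1.pkl","wb"));save(C,"wrist1");print(s["eef_pos"],s["tcp_rot"],C[4].round(3).tolist(),s["t"],s["joints"])
E
```

```text
[589.13319567  94.75975371 304.27428977] [-3.14136047e+00  2.56391211e-04  5.55449870e-01] [[0.526, -0.819, -0.228, 653.452], [-0.85, -0.507, -0.139, 135.26], [-0.001, 0.267, -0.964, 474.454], [0.0, 0.0, 0.0, 1.0]] 1.65 [4.87785619e-02 3.75037052e-01 1.50615311e+00 8.25305577e-05
 1.26073935e+00 1.06409985e+00]
```

View pics/wrist1.png

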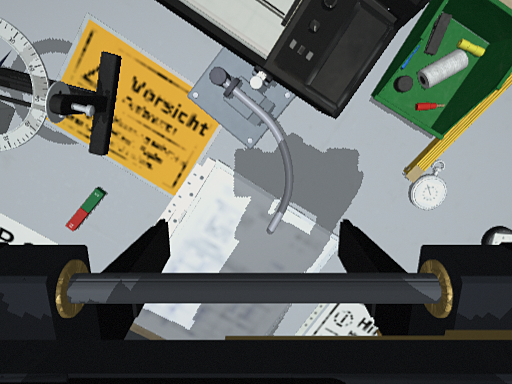

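The wrist view shows the whole rod: tip at about (271,232), bend out to about (290,170), collar at about (231,90). I'll zoom in to trace the axis.

```bash
python3 - <<'E'
import pickle,cv2
from h import *
C=pickle.load(open("c1.pkl","rb"))
im=cv2.cvtColor(C[0],cv2.COLOR_RGB2BGR)[70:245,185:325]
im=cv2.resize(im,None,fx=3.4,fy=3.4,interpolation=cv2.INTER_CUBIC)
for i in range(0,140,10):
    cv2.putText(im,str(185+i),(int(i*3.4),8),0,.3,(0,0,255));cv2.line(im,(int(i*3.4),10),(int(i*3.4),im.shape[0]),(0,0,255) ,1) if i%20==15 else 0
for j in range(0,175,10): cv2.putText(im,str(70+j),(0,int(j*3.4)+4),0,.3,(0,0,255))
cv2.imwrite("pics/rodz.png",im)
g=cv2.GaussianBlur(cv2.cvtColor(C[0],cv2.COLOR_RGB2GRAY),(3,3),0).astype(int)
for v in range(120,236,8): print(v,260,g[v,260:304].tolist())
E
```

```text
120 260 [114, 101, 108, 130, 152, 169, 184, 197, 196, 182, 165, 149, 126, 100, 88, 95, 117, 151, 176, 183, 184, 184, 184, 184, 183, 183, 184, 184, 184, 183, 184, 184, 184, 184, 184, 184, 183, 183, 183, 183, 184, 184, 183, 183]
128 260 [152, 151, 151, 151, 151, 146, 130, 113, 114, 133, 150, 162, 179, 194, 194, 178, 160, 142, 122, 112, 114, 117, 134, 167, 185, 185, 184, 184, 184, 184, 184, 184, 184, 184, 183, 183, 183, 183, 183, 184, 184, 183, 183, 184]
136 260 [116, 109, 135, 170, 186, 186, 185, 185, 185, 184, 184, 186, 180, 159, 143, 147, 162, 180, 193, 189, 172, 152, 132, 119, 117, 118, 120, 123, 120, 117, 118, 119, 119, 119, 119, 118, 116, 117, 129, 148, 162, 175, 185, 185]
144 260 [185, 186, 186, 184, 184, 184, 185, 185, 184, 184, 184, 184, 184, 184, 184, 186, 185, 162, 122, 101, 106, 117, 125, 120, 110, 101, 101, 112, 120, 120, 120, 120, 119, 119, 120, 120, 120, 119, 119, 119, 119, 119, 118, 117]
152 260 [118, 119, 132, 143, 144, 144, 136, 135, 143, 144, 151, 152, 145, 142, 130, 119, 119, 120, 121, 120, 108, 96, 99, 109, 119, 125, 119, 108, 100, 103, 114, 120, 120, 120, 119, 119,
[... 1617 characters left out ...]
77, 160, 146]
216 260 [146, 143, 141, 141, 141, 142, 144, 145, 146, 146, 147, 148, 146, 133, 123, 136, 158, 177, 189, 187, 172, 157, 171, 210, 232, 232, 230, 230, 230, 230, 230, 230, 231, 231, 231, 227, 220, 206, 196, 202, 215, 222, 223, 217]
224 260 [156, 156, 156, 157, 157, 157, 157, 154, 138, 121, 128, 150, 170, 184, 188, 179, 160, 143, 138, 143, 147, 147, 148, 149, 150, 150, 150, 150, 149, 152, 158, 170, 188, 205, 220, 230, 230, 229, 229, 229, 229, 229, 229, 229]
232 260 [156, 156, 155, 155, 156, 157, 146, 122, 107, 108, 114, 116, 120, 132, 148, 155, 156, 155, 155, 155, 155, 155, 155, 155, 155, 155, 155, 154, 155, 155, 155, 155, 154, 154, 153, 152, 151, 150, 150, 150, 150, 150, 148, 150]
```

View pics/rodz.png

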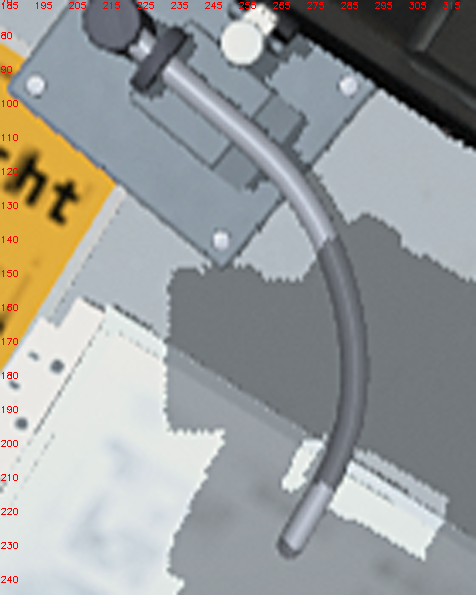

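```bash
cat > rod.py <<'E'
import pickle
from h import *
from scipy.interpolate import splprep,splev
C=pickle.load(open("c1.pkl","rb"))
px=[(270,233.2),(273.3,224),(277.7,216),(282,208),(285.2,200),(287.7,192),(288.6,184),(288.9,176),(288.3,168),(287,160),(284.8,152),(282,144),(278.5,136),(273,128),(267.5,120),(264,114.5),(254,106),(243.8,98),(235,90.5)]
P=np.array([toplane(C,u,v,75)[:2] for u,v in px])
tck,u=splprep(P.T,s=8)
uu=np.linspace(0,1,2001);X=np.array(splev(uu,tck)).T
S=np.r_[0,np.cumsum(np.linalg.norm(np.diff(X,axis=0),axis=1))]
d=np.array(splev(uu,tck,der=1));H=np.degrees(np.unwrap(np.arctan2(d[1],d[0])))
def at(s): return np.interp(s,S,X[:,0]),np.interp(s,S,X[:,1]),np.interp(s,S,H)
E
python3 - <<'E'
from rod import *
print("len",S[-1])
for s in range(0,215,10): print(s,np.round(at(s),1))
D=pickle.load(open("c0.pkl","rb"))
for n,(a,b) in {"scene":(236.2,191.2),"side":(0,0)}.items():
  print(n,[np.round(proj(D[n],np.append(at(s)[:2],75)),1).tolist() for s in (0,60,120,180,211)])
# orange
for n,(x0,y0,x1,y1) in {"scene":(310,165,340,200),"side":(215,230,240,270)}.items():
    g=D[n][0][y0:y1,x0:x1].astype(int);k=(g[...,0]-g[...,2]>70)&(g[...,1]<g[...,0]*.62)
    ys,xs=np.nonzero(k);print(n,k.sum(),xs.mean()+x0,ys.mean()+y0) if k.any() else print(g.max((0,1)))
    if k.any(): print(toplane(D[n],xs.mean()+x0,ys.mean()+y0,52))
E
```

```text
len 207.03729566356668
0 [520.3  29.6   2.6]
10 [530.2  30.2   4.3]
20 [540.2  31.1   6.6]
30 [550.1  32.5   9.4]
40 [559.9  34.4  12.8]
50 [569.6  36.9  16.9]
60 [579.   40.2  21.8]
70 [588.1  44.4  27.2]
80 [596.8  49.4  32.7]
90 [604.9  55.2  38.3]
100 [612.5  61.7  44. ]
110 [619.3  69.   49.6]
120 [625.4  76.9  54.9]
130 [630.8  85.4  59.8]
140 [635.5  94.2  64.3]
150 [639.5 103.4  68.6]
160 [642.8 112.8  72.7]
170 [645.4 122.4  76.7]
180 [647.4 132.2  80.6]
190 [648.7 142.2  84.5]
200 [649.3 152.1  88.6]
210 [649.3 159.2  91.5]
scene [[234.9, 191.0], [216.6, 183.9], [193.7, 181.7], [169.6, 184.7], [159.4, 187.5]]
side [[255.7, 193.6], [275.3, 192.5], [290.1, 188.1], [296.1, 181.8], [296.2, 178.8]]
[174 180 183]
side 40 226.925 244.175
[ 459.55764303 -232.15315503   52.        ]
```

>>> {"method": "arm_command", "body": {"targets": [[-130,120,0,30,1],[-130,120,0,30,1],[-130,120,0,30,1],[-130,120,0,30,1],[-130,120,0,30,1]]}}

```text
t: 2.2
eef_pos: [542.2, -78.0, 304.4]
tcp_rot: [3.141, 0.0, 0.036]
ft_force: [-0.7, 0.3, 0.5]
opening: 1.003
grip_force: 0.0
```

>>> {"method": "arm_command", "body": {"targets": [[-93,157,80,2,1],[-93,157,80,2,1],[-93,157,80,2,1],[-93,157,80,2,1],[-93,157,80,2,1]]}}

```text
t: 2.7
eef_pos: [453.9, -238.1, 222.1]
tcp_rot: [-3.14, 0.003, 0.003]
ft_force: [0.4, 0.2, -0.1]
opening: 0.996
grip_force: 0.0
```

```bash
python3 - <<'E'
from h import *
import pickle
s=env.state();C=cam("wrist");pickle.dump(C,open("c2.pkl","wb"));save(C,"wrist2");print(s["eef_pos"],s["tcp_rot"],C[4].round(3).tolist(),s["t"])
E
```

```text
[ 453.91147985 -238.06621888  222.128404  ] [-3.13966667  0.0034253   0.00347524] [[0.002, -0.963, -0.271, 530.103], [-1.0, -0.003, 0.003, -237.421], [-0.004, 0.271, -0.963, 392.068], [0.0, 0.0, 0.0, 1.0]] 2.7
```

View pics/wrist2.png

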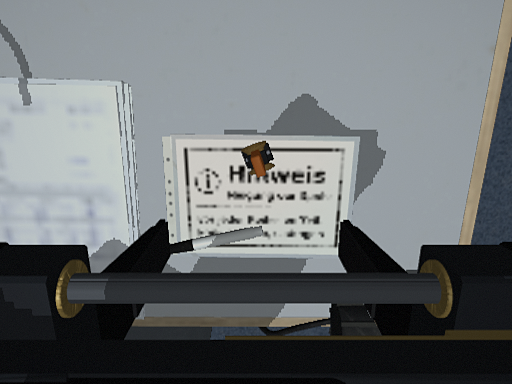

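```bash
python3 - <<'E'
import pickle,cv2
from h import *
C=pickle.load(open("c2.pkl","rb"))
x0,y0=225,125
im=cv2.cvtColor(C[0],cv2.COLOR_RGB2BGR)[y0:y0+65,x0:x0+65]
im=cv2.resize(im,None,fx=9,fy=9,interpolation=cv2.INTER_NEAREST)
for i in range(0,65,10):
    cv2.putText(im,str(x0+i),(i*9,8),0,.35,(0,0,255));cv2.putText(im,str(y0+i),(0,i*9+4),0,.35,(0,0,255))
cv2.imwrite("pics/car.png",im)
E
```

```text
(no output)
```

View pics/car.png

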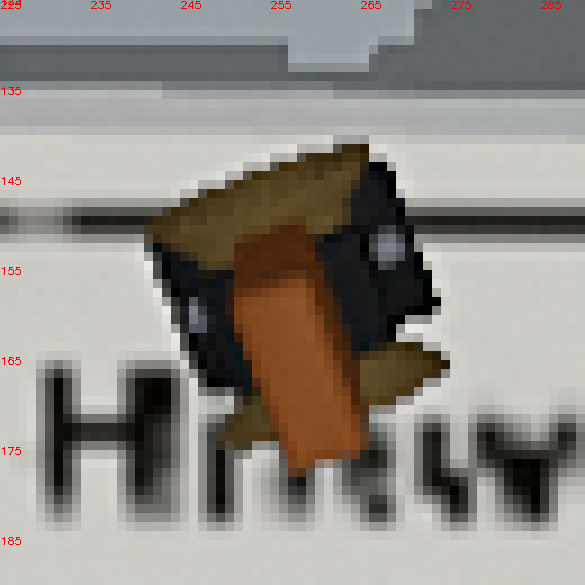

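Top view: the bright orange tab top has its ends at about (255.2,155.8) and (260.7,176), so the bore runs between the two brass mouths.

```bash
python3 - <<'E'
import pickle
from h import *
C=pickle.load(open("c2.pkl","rb"))
q=[toplane(C,u,v,70) for u,v in((251,156),(259,155.6),(264.6,175.2),(257,177))]
a=(q[0]+q[1])/2;b=(q[2]+q[3])/2;print(a,b,np.linalg.norm(a-b),(a+b)/2)
for i,j in((3,0),(2,1),(0,1),(3,2)):
    e=q[j]-q[i];print(np.linalg.norm(e),np.degrees(np.arctan2(e[1],e[0])))
# marker extents
print(toplane(C,262,230,6),toplane(C,170,248,6))
# check brass: front mouth edge (240,150)-(266,141), rear (250,174)-(275,164), at z=18
for p in((240.5,150.5),(266,141),(250,174.5),(274.5,165)): print(toplane(C,*p,18))
E
```

```text
[ 474.72296001 -237.71828267   70.        ] [ 454.10089602 -243.62606651   70.        ] 21.451606775907596 [ 464.41192801 -240.67217459   70.        ]
22.19347598204767 15.815038422509314
20.70994196587924 16.16896889810237
7.933057170454088 -86.95299962729881
7.869434153132775 -76.14615193447538
[ 368.99206028 -246.94458141    6.        ] [ 343.63466248 -128.74698246    6.        ]
[ 471.86223137 -221.13855639   18.        ]
[ 482.78560996 -250.2095013    18.        ]
[ 443.71231409 -231.99624329   18.        ]
[ 455.08383622 -260.40145439   18.        ]
```

>>> {"method": "arm_command", "body": {"targets": [[10,2.7,40,-6,1],[10,2.7,80,-13,1],[10,2.7,110,-18.5,1],[10,2.7,130,-18.5,1],[10,2.7,130,-18.5,1]]}}

```text
t: 3.25
eef_pos: [466.3, -236.5, 92.6]
tcp_rot: [-3.138, 0.002, 0.33]
ft_force: [-0.5, -0.3, 0.5]
opening: 0.999
grip_force: 0.0
```

>>> {"method": "arm_command", "body": {"targets": [[-3.6,3.3,25,0,1],[-3.6,3.3,45,0,1],[-3.6,3.3,53,0,1],[-3.6,3.3,53,0,1],[-3.6,3.3,53,0,1]]}}

```text
t: 3.75
eef_pos: [464.6, -242.6, 42.6]
tcp_rot: [3.141, -0.001, 0.328]
ft_force: [0.4, -0.2, 0.2]
opening: 0.998
grip_force: 0.0
```

```bash
python3 - <<'E'
from h import *
for i in range(3):
    s=env.state(); print(s["eef_pos"],s["tcp_rot"],s["ft_force"],s["moment"]); 
C=cam("wrist"); s=env.state();print(s["eef_pos"],s["t"])
E
```

```text
[ 464.60411752 -242.62499198   42.56619545] [ 3.14059819e+00 -8.95503884e-04  3.27837153e-01] [ 0.37129595 -0.20486978  0.18358479] [-0.10822853  0.16821824 -0.06109203]
[ 464.60411752 -242.62499198   42.56619545] [ 3.14059819e+00 -8.95503884e-04  3.27837153e-01] [ 0.37129595 -0.20486978  0.18358479] [-0.10822853  0.16821824 -0.06109203]
[ 464.60411752 -242.62499198   42.56619545] [ 3.14059819e+00 -8.95503884e-04  3.27837153e-01] [ 0.37129595 -0.20486978  0.18358479] [-0.10822853  0.16821824 -0.06109203]
[ 464.6097895  -242.74219121   42.66655817] 3.8
```

>>> {"method": "arm_command", "body": {"targets": [[0,-1.5,2,0,0.5],[0,-1.5,2,0,0.2],[0,-1.5,2,0,0],[0,-1.5,2,0,0],[0,-1.5,2,0,0]]}}

```text
t: 4.3
eef_pos: [463.4, -241.3, 39.5]
tcp_rot: [-3.142, -0.0, 0.327]
ft_force: [-0.4, 0.2, -0.4]
opening: 0.637
grip_force: 0.0
```

>>> {"method": "arm_command", "body": {"targets": [[0,0,0,0,0],[0,0,0,0,0],[0,0,0,0,0],[0,0,0,0,0],[0,0,0,0,0]]}}

```text
t: 4.8
eef_pos: [463.4, -241.3, 39.4]
tcp_rot: [-3.142, -0.0, 0.327]
ft_force: [-0.9, 0.7, -0.3]
opening: 0.212
grip_force: 0.0
```

>>> {"method": "arm_command", "body": {"targets": [[0,0,0,0,0],[0,0,0,0,0],[0,0,0,0,0],[0,0,0,0,0],[0,0,0,0,0]]}}

```text
t: 5.3
eef_pos: [463.3, -241.2, 39.4]
tcp_rot: [-3.141, 0.0, 0.327]
ft_force: [-0.1, 0.6, -1.4]
opening: 0.104
grip_force: 30.0
```

>>> {"method": "arm_command", "body": {"targets": [[0,0,-10,0,0],[0,0,-30,0,0],[0,0,-70,0,0],[0,0,-80,0,0],[0,0,-80,0,0]]}}

```text
t: 5.8
eef_pos: [464.0, -241.6, 121.3]
tcp_rot: [3.139, -0.002, 0.327]
ft_force: [0.1, -0.2, -1.2]
opening: 0.103
grip_force: 30.0
```

```bash
python3 - <<'E'
from h import *
import pickle
C=cam("wrist");pickle.dump(C,open("c3.pkl","wb"));s=env.state();print(s)
from rod import P,at
d=np.diff(P,axis=0);print(P.round(1).tolist());print(np.degrees(np.arctan2(d[:,1],d[:,0])).round(0), np.linalg.norm(d,axis=1).round(1))
C2=cam("side");pickle.dump(C2,open("c4.pkl","wb"))
g=cv2.cvtColor(C[0],cv2.COLOR_RGB2BGR)[190:384,130:390]; g=cv2.resize(g,None,fx=2.2,fy=2.2)
x,y=[int(t) for t in proj(C2,s["eef_pos"])]
h=cv2.resize(cv2.cvtColor(C2[0],cv2.COLOR_RGB2BGR)[y-20:y+30,x-20:x+30],(427,427),interpolation=cv2.INTER_CUBIC)[:, :220]
cv2.imwrite("pics/grip.png",np.hstack([g,h[:g.shape[0]] if h.shape[0]>=g.shape[0] else cv2.resize(h,(220,g.shape[0]))]))
E
```

```text
{'t': 5.85, 'joints': array([-6.06582034e-01,  4.71027781e-01,  1.91138428e+00,  1.46228445e-04,
        7.57818164e-01,  6.37063920e-01]), 'qvel': array([-0.00135834,  0.0354003 ,  0.01719001, -0.00094219, -0.01146644,
       -0.00083934]), 'tau': array([ 6.46817917e-02, -5.59360492e+01, -2.02665442e+01,  6.49905251e-02,
        1.50988908e-01,  1.06245392e-03]), 'eef_pos': array([ 463.41814111, -241.29712157,  119.9266926 ]), 'tcp_rot': array([ 3.14055735e+00, -8.91327737e-04,  3.27044691e-01]), 'ft_force': array([ 0.61926975, -0.09120361, -0.93299122]), 'moment': array([-0.03608739,  0.18757085, -0.02959186]), 'grip_force': 29.999157786369324, 'opening': 0.09831144833701878}
[[520.4, 28.4], [533.5, 31.7], [545.8, 32.8], [557.9, 34.0], [569.0, 36.4], [579.5, 39.5], [588.9, 44.3], [597.7, 49.7], [605.8, 55.9], [613.3, 62.8], [620.2, 70.5], [626.6, 78.8], [632.4, 87.6], [637.0, 98.4], [641.4, 109.1], [644.7, 116.0], [646.7, 131.3], [648.2, 146.2], [649.9, 159.3]]
[14.  5.  6. 12. 16. 27. 31. 38. 42. 48. 52. 57. 67. 67. 65. 82. 85. 82.] [13.5 12.3 12.1 11.4 11.  10.5 10.3 10.2 10.2 10.3 10.4 10.6 11.7 11.6
  7.7 15.4 15.  13.2]
```

View pics/grip.png

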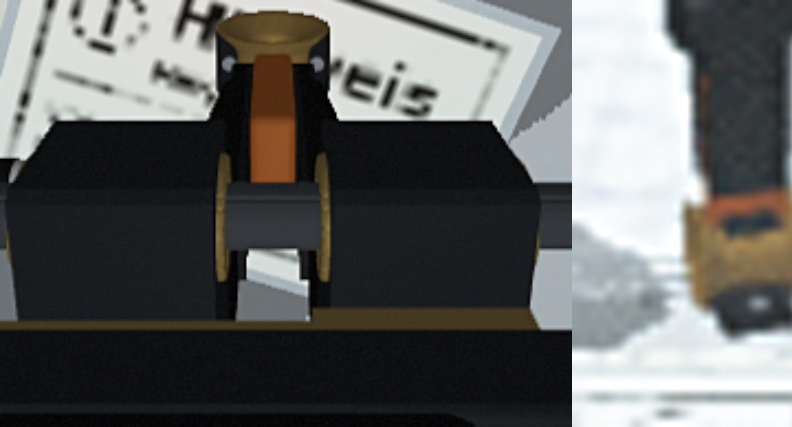

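The grip is good: the carriage hangs upright, pinched centrally. Now to the rod tip.

>>> {"method": "arm_command", "body": {"targets": [[50,-120,0,6,0],[95,-230,5,13.7,0],[95,-230,10,13.7,0],[95,-230,10,13.7,0],[95,-230,10,13.7,0]]}}

```text
t: 6.4
eef_pos: [478.6, 8.2, 108.2]
tcp_rot: [-3.141, 0.002, 0.087]
ft_force: [1.3, -0.2, -0.1]
opening: 0.102
grip_force: 30.0
```

```bash
python3 - <<'E'
from h import *
C=cam("wrist");s=env.state();print(s["eef_pos"],s["tcp_rot"],s["ft_force"],s["moment"],s["t"])
E
```

```text
[478.05954099  14.01735561 107.81046982] [-3.13980117e+00  3.06868588e-03  9.10496526e-02] [-2.14482229  4.8119844  -1.84460347] [0.17169368 0.32843572 0.0020839 ] 6.45
```

>>> {"method": "arm_command", "body": {"targets": [[1,-13,8,0,0],[2,-17,11,0,0],[2,-17,11,0,0],[2,-17,11,0,0],[2,-17,11,0,0]]}}

```text
t: 6.95
eef_pos: [480.0, 22.3, 98.5]
tcp_rot: [-3.142, -0.0, 0.086]
ft_force: [0.1, -0.4, -0.6]
opening: 0.106
grip_force: 30.0
```

```bash
python3 - <<'E'
from h import *
import pickle
s=env.state();print(s["eef_pos"],s["tcp_rot"],s["ft_force"],s["moment"],s["t"])
C=cam("wrist");pickle.dump(C,open("c5.pkl","wb"))
print("tip expected px",proj(C,[520.4,30,75]),proj(C,[550,33,75]))
x0,y0,k=170,90,3
g=cv2.resize(cv2.cvtColor(C[0],cv2.COLOR_RGB2BGR)[y0:290,x0:350],None,fx=k,fy=k,interpolation=cv2.INTER_CUBIC)
for i in range(0,180,20): cv2.putText(g,str(x0+i),(i*k,8),0,.35,(0,0,255))
for i in range(0,200,20): cv2.putText(g,str(y0+i),(0,i*k+4),0,.35,(0,0,255))
S=cam("scene");x,y=[int(t) for t in proj(S,s["eef_pos"])]
h=cv2.resize(cv2.cvtColor(S[0],cv2.COLOR_RGB2BGR)[y-30:y+40,x-35:x+15],(250,350),interpolation=cv2.INTER_CUBIC)
h=cv2.copyMakeBorder(h,0,250,0,0,cv2.BORDER_CONSTANT);print(x-35,y-30)
cv2.imwrite("pics/tip.png",np.hstack([g,h]))
E
```

```text
[480.03260861  22.33982951  98.48720619] [-3.14155356e+00 -4.33005113e-05  8.61553732e-02] [ 0.08275193 -0.3813742  -0.62249593] [-0.08906627  0.2116155   0.0250971 ] 6.95
tip expected px (np.float64(248.45614110154835), np.float64(159.45595167804362)) (np.float64(247.39628164385672), np.float64(108.12019096868904))
213 157
```

View pics/tip.png

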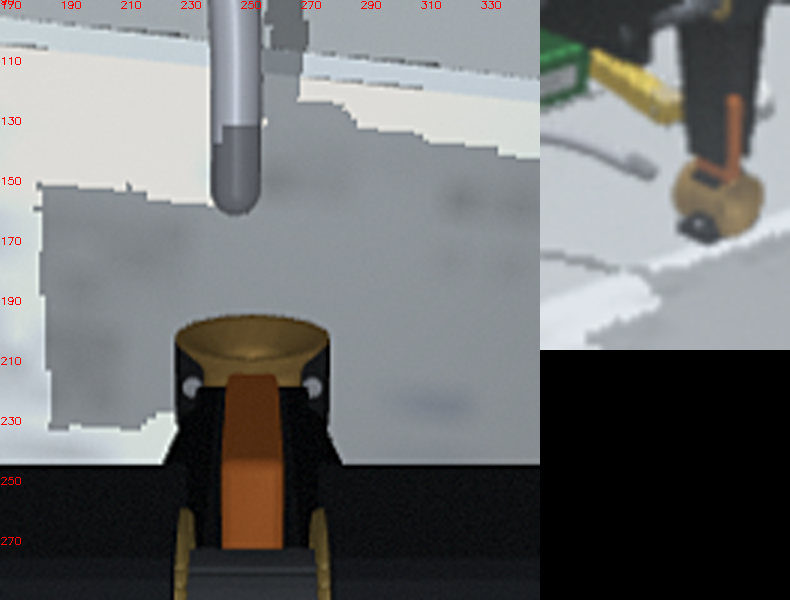

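The wrist view shows the rod axis at col 248.5 with the tip at row 161, parallel to the tool. The bore is centred on col 254, so I need a shift of about 3.1 mm left and 2 mm down.

>>> {"method": "arm_command", "body": {"targets": [[2,-3.1,2,0,0],[6,-3.1,2,0,0],[11,-3.1,2,0,0],[16,-3.1,2,0,0],[20,-3.1,2,0,0]]}}

```text
t: 7.55
eef_pos: [500.2, 28.3, 96.5]
tcp_rot: [-3.142, -0.0, 0.088]
ft_force: [-0.3, 0.4, -1.9]
opening: 0.098
grip_force: 30.0
```

>>> {"method": "arm_command", "body": {"targets": [[3,0,0,0,0],[6,0,0,0,0],[9,0,0,0,0],[12,0,0,0,0],[14,0,0,0,0]]}}

```text
t: 8.05
eef_pos: [513.8, 29.5, 96.5]
tcp_rot: [-3.142, -0.0, 0.088]
ft_force: [0.6, 0.4, -1.4]
opening: 0.102
grip_force: 30.0
```

```bash
cat > st.py <<'E'
from h import *
s=env.state();y=s["tcp_rot"][2];c,n=np.cos(y),np.sin(y)
def tl(f): return np.round([f[0]*c+f[1]*n, f[0]*n-f[1]*c, -f[2]],2)
print("t",round(s["t"],2),"pos",s["eef_pos"].round(1),"yaw",round(np.degrees(y),1),"rp",s["tcp_rot"][:2].round(3),"Ftool",tl(s["ft_force"]),"Mtool",tl(s["moment"]))
E
python3 st.py
```

```text
t 8.05 pos [513.8  29.5  96.5] yaw 5.0 rp [-3.142 -0.   ] Ftool [ 0.68 -0.35  1.36] Mtool [-0.07 -0.19 -0.04]
```

>>> {"method": "arm_command", "body": {"targets": [[3,0,0,0,0],[6,0,0,0,0],[9,0,0,0,0],[9,0,0,0,0]]}}

```text
t: 8.45
eef_pos: [522.8, 30.3, 96.5]
tcp_rot: [-3.142, -0.0, 0.088]
ft_force: [-0.2, -0.1, -1.1]
opening: 0.104
grip_force: 30.0
```

```bash
python3 st.py
```

```text
t 8.45 pos [522.8  30.3  96.5] yaw 5.0 rp [-3.142 -0.   ] Ftool [-0.23  0.12  1.09] Mtool [-0.06 -0.12  0.06]
```

```bash
python3 - <<'E'
from rod import *
a,b,c=[toplane(C,185+u/3.4,70+v/3.4,11)[:2] for u,v in((36,85),(222,240),(348,85))]
for e in(b-a,c-b,): print(np.linalg.norm(e),np.degrees(np.arctan2(e[1],e[0])))
print(a,b,c)
# collar line & ledge edges (rodz px): ledge left edge (133,98)-(215,168)
for z,p,q in((56,(215,168),(133,98)),(75,(150,88),(187,30))):
    p,q=[toplane(C,185+u/3.4,70+v/3.4,z)[:2] for u,v in(p,q)];e=q-p;print(z,p,q,np.degrees(np.arctan2(e[1],e[0])))
# fit heading: piecewise smooth
tck,u=splprep(P.T,s=15,k=4)
uu=np.linspace(0,1,22);d=np.array(splev(uu,tck,der=1));print(np.c_[np.array(splev(uu,tck)).T,np.degrees(np.arctan2(d[1],d[0]))].round(1).tolist())
E
```

```text
96.33155219058986 -98.00293837022538
79.61054686275952 -7.559709499229062
[616.23181216 205.65475934] [602.82015913 110.26138687] [681.73875485  99.78787643]
56 [628.81822801 128.6727345 ] [634.34489794 166.81151574] 81.7546939601073
75 [641.15296177 162.08004271] [664.06460323 161.03484451] -2.611945372010792
[[520.4, 29.6, 2.1], [530.0, 30.1, 4.0], [539.7, 31.0, 6.5], [549.6, 32.3, 9.6], [559.4, 34.3, 13.1], [569.0, 36.9, 17.1], [578.4, 40.2, 21.6], [587.4, 44.2, 26.5], [596.0, 48.9, 31.7], [604.0, 54.4, 37.1], [611.4, 60.7, 42.7], [618.3, 67.6, 48.3], [624.4, 75.2, 53.7], [629.9, 83.4, 58.9], [634.7, 92.2, 63.9], [638.7, 101.3, 68.5], [642.1, 110.9, 72.7], [644.7, 120.6, 76.5], [646.8, 130.4, 80.0], [648.2, 140.2, 83.2], [649.1, 149.7, 86.0], [649.5, 158.8, 88.6]]
```

>>> {"method": "arm_command", "body": {"targets": [[3,0,0,0,0],[6,0,0,0,0],[9,0,0,0,0],[12,0,0,0,0],[12,0,0,0,0]]}}

```text
t: 8.95
eef_pos: [534.8, 31.4, 96.5]
tcp_rot: [-3.142, -0.0, 0.088]
ft_force: [0.4, -0.4, -1.6]
opening: 0.105
grip_force: 30.0
```

```bash
python3 st.py
```

```text
t 8.95 pos [534.8  31.4  96.5] yaw 5.0 rp [-3.142 -0.   ] Ftool [0.33 0.42 1.61] Mtool [-0.03 -0.17  0.04]
```

```bash
cat > plan.py <<'E'
import sys,pickle
from rod import P
from h import *
from scipy.optimize import least_squares
K=np.array([0,30,48,66,84,102,120,138,156,174,212.])
s=np.arange(0,213,.5)
def curve(p):
    h=np.interp(s,K,np.r_[p[2],p[2:11],p[10]]);r=np.radians(h)
    return p[0]+np.r_[0,np.cumsum(np.cos(r[:-1])*.5)],p[1]+np.r_[0,np.cumsum(np.sin(r[:-1])*.5)],h
try: EX=np.loadtxt("touch.txt",ndmin=2)
except Exception: EX=np.zeros((0,2))
def res(p):
    x,y,h=curve(p); dd=[]
    for q,w in [(a,1/1.) for a in P[1:]]+[(a,3.) for a in EX]:
        i=np.argmin((x-q[0])**2+(y-q[1])**2); r=np.radians(h[i]); dd.append(w*((q[1]-y[i])*np.cos(r)-(q[0]-x[i])*np.sin(r)))
    return np.r_[dd,(p[0]-519.8)/1,(p[2]-5)/1.5,(p[10]-82.2)/1.5,np.diff(p[2:11],2)/6]
p0=np.r_[519.8,30,5,5+np.array([18,36,54,72,90,108,126,144])/144*77.]
p=least_squares(res,p0,diff_step=1e-3).x
x,y,h=curve(p)
if __name__=="__main__":
    S0=env.state(); X=S0["eef_pos"]; yw=S0["tcp_rot"][2]
    if len(sys.argv)<2: print(p.round(1)); print(res(p).round(1))
    i0=np.argmin((x-X[0])**2+(y-X[1])**2);off=(X[1]-y[i0])*np.cos(np.radians(h[i0]))-(X[0]-x[i0])*np.sin(np.radians(h[i0]))
    print("s",s[i0],"offset left",round(off,2),"heading",h[i0].round(1))
    c,n=np.cos(yw),np.sin(yw)
    for d in(3,6,9,12,15,18,21,24):
        i=min(i0+2*d,len(s)-1);dx,dy=x[i]-X[0],y[i]-X[1]
        print(d,[round(dx*c+dy*n,1),round(dx*n-dy*c,1),0,round(np.degrees(yw)-h[i],1)])
    f,m=S0["ft_force"],S0["moment"]
    tl=lambda f: np.round([f[0]*c+f[1]*n, f[0]*n-f[1]*c, -f[2]],2)
    print("t",round(S0["t"],2),"pos",X.round(1),"yaw",round(np.degrees(yw),1),"Ft",tl(f),"Mt",tl(m))
E
python3 plan.py
```

```text
[519.9  30.5   4.8  14.5  25.4  36.1  45.7  54.3  62.5  71.4  82.4]
[ 0.   0.1  0.   0.  -0.4 -0.  -0.   0.1 -0.   0.1 -0.  -0.3  0.6  0.3
 -0.8 -0.3  0.2  0.2  0.1 -0.1  0.2  0.2 -0.  -0.2 -0.2 -0.   0.1  0.4]
s 15.0 offset left -0.38 heading 4.8
3 [np.float64(3.0), np.float64(-0.4), 0, np.float64(0.2)]
6 [np.float64(6.0), np.float64(-0.4), 0, np.float64(0.2)]
9 [np.float64(9.0), np.float64(-0.3), 0, np.float64(0.2)]
12 [np.float64(12.0), np.float64(-0.3), 0, np.float64(0.2)]
15 [np.float64(15.0), np.float64(-0.3), 0, np.float64(0.2)]
18 [np.float64(18.0), np.float64(-0.3), 0, np.float64(-1.4)]
21 [np.float64(21.0), np.float64(-0.4), 0, np.float64(-3.0)]
24 [np.float64(24.0), np.float64(-0.6), 0, np.float64(-4.6)]
t 8.95 pos [534.8  31.4  96.5] yaw 5.0 Ft [0.33 0.42 1.61] Mt [-0.03 -0.17  0.04]
```

>>> {"method": "arm_command", "body": {"targets": [[3,-0.3,0,0,0],[6,-0.3,0,0,0],[9,-0.3,0,0,0],[12,-0.3,0,0,0],[15,-0.3,0,-0.3,0]]}}

```text
t: 9.45
eef_pos: [549.4, 32.8, 96.4]
tcp_rot: [3.142, 0.001, 0.093]
ft_force: [-2.6, -3.5, -1.9]
opening: 0.103
grip_force: 30.0
```

```bash
python3 plan.py 1
```

```text
s 29.5 offset left -0.19 heading 4.8
3 [np.float64(2.9), np.float64(-0.2), 0, np.float64(-0.8)]
6 [np.float64(5.9), np.float64(-0.3), 0, np.float64(-2.4)]
9 [np.float64(8.9), np.float64(-0.4), 0, np.float64(-4.0)]
12 [np.float64(11.9), np.float64(-0.7), 0, np.float64(-5.7)]
15 [np.float64(14.8), np.float64(-1.0), 0, np.float64(-7.3)]
18 [np.float64(17.8), np.float64(-1.4), 0, np.float64(-8.9)]
21 [np.float64(20.8), np.float64(-1.9), 0, np.float64(-10.7)]
24 [np.float64(23.7), np.float64(-2.5), 0, np.float64(-12.5)]
t 9.45 pos [549.4  32.8  96.4] yaw 5.3 Ft [-2.88  3.2   1.93] Mt [-0.93 -0.79  0.04]
```

>>> {"method": "arm_command", "body": {"targets": [[0,0.3,0,0,0],[0,0.7,0,0,0],[0,0.7,0,0,0]]}}

```text
t: 9.75
eef_pos: [549.7, 32.5, 96.6]
tcp_rot: [-3.141, -0.001, 0.093]
ft_force: [-0.3, 0.1, -1.0]
opening: 0.104
grip_force: 30.0
```

```bash
python3 plan.py 1
```

```text
s 30.0 offset left -0.51 heading 4.8
3 [np.float64(3.1), np.float64(-0.5), 0, np.float64(-1.1)]
6 [np.float64(6.1), np.float64(-0.6), 0, np.float64(-2.7)]
9 [np.float64(9.1), np.float64(-0.8), 0, np.float64(-4.3)]
12 [np.float64(12.1), np.float64(-1.0), 0, np.float64(-6.0)]
15 [np.float64(15.1), np.float64(-1.4), 0, np.float64(-7.6)]
18 [np.float64(18.1), np.float64(-1.8), 0, np.float64(-9.2)]
21 [np.float64(21.0), np.float64(-2.3), 0, np.float64(-11.0)]
24 [np.float64(23.9), np.float64(-3.0), 0, np.float64(-12.8)]
t 9.75 pos [549.7  32.5  96.6] yaw 5.3 Ft [-0.3  -0.17  1.01] Mt [-0.03 -0.17 -0.04]
```

```bash
sed -i 's/dx,dy=x\[i\]-X\[0\],y\[i\]-X\[1\]/r=np.radians(h[i]);dx,dy=x[i]-O*np.sin(r)-X[0],y[i]+O*np.cos(r)-X[1]/; s/^    c,n=np.cos(yw)/    O=float(sys.argv[1]);&/; s/\[round(dx\*c+dy\*n,1),round(dx\*n-dy\*c,1),0,round(np.degrees(yw)-h\[i\],1)\]/(dx*c+dy*n).round(1),(dx*n-dy*c).round(1),(np.degrees(yw)-h[i]).round(1)/' plan.py; python3 plan.py -0.9
```

```text
s 30.0 offset left -0.51 heading 4.8
3 3.1 0.4 -1.1
6 6.2 0.3 -2.7
9 9.2 0.1 -4.3
12 12.2 -0.1 -6.0
15 15.2 -0.5 -7.6
18 18.2 -0.9 -9.2
21 21.2 -1.5 -11.0
24 24.1 -2.1 -12.8
t 9.75 pos [549.7  32.5  96.6] yaw 5.3 Ft [-0.3  -0.17  1.01] Mt [-0.03 -0.17 -0.04]
```

>>> {"method": "arm_command", "body": {"targets": [[3.1,0.4,0,-1.1,0],[6.2,0.3,0,-2.7,0],[9.2,0.1,0,-4.3,0],[9.2,0.1,0,-4.3,0]]}}

```text
t: 10.15
eef_pos: [559.1, 33.1, 96.5]
tcp_rot: [-3.142, -0.0, 0.17]
ft_force: [0.3, 0.5, -1.3]
opening: 0.101
grip_force: 30.0
```

```bash
python3 plan.py -0.9
```

```text
s 39.0 offset left -1.06 heading 9.7
3 2.8 -0.2 -1.6
6 5.8 -0.3 -3.2
9 8.9 -0.5 -4.8
12 11.9 -0.8 -6.6
15 14.9 -1.2 -8.4
18 17.9 -1.7 -10.2
21 20.8 -2.3 -12.0
24 23.8 -2.9 -13.9
t 10.15 pos [559.1  33.1  96.5] yaw 9.7 Ft [ 0.4  -0.46  1.26] Mt [-0.03 -0.19  0.01]
```

Free. Continuing.

>>> {"method": "arm_command", "body": {"targets": [[3,-0.2,0,-1.6,0],[6,-0.3,0,-3.2,0],[9,-0.5,0,-4.8,0],[12,-0.8,0,-6.6,0],[12,-0.8,0,-6.6,0]]}}

```text
t: 10.65
eef_pos: [570.7, 35.9, 96.5]
tcp_rot: [3.142, -0.0, 0.285]
ft_force: [0.7, -0.2, -1.0]
opening: 0.106
grip_force: 30.0
```

```bash
python3 plan.py -0.9
```

```text
s 51.0 offset left -0.91 heading 16.3
3 3.0 -0.1 -1.8
6 6.0 -0.2 -3.6
9 9.0 -0.4 -5.4
12 12.1 -0.7 -7.3
15 15.1 -1.2 -9.1
18 18.0 -1.7 -10.9
21 21.0 -2.3 -12.6
24 23.9 -3.0 -14.4
t 10.65 pos [570.7  35.9  96.5] yaw 16.3 Ft [0.59 0.37 1.05] Mt [ 0.   -0.1  -0.01]
```

>>> {"method": "arm_command", "body": {"targets": [[3,-0.1,0,-1.8,0],[6,-0.2,0,-3.6,0],[9,-0.4,0,-5.4,0],[12.1,-0.7,0,-7.3,0],[12.1,-0.7,0,-7.3,0]]}}

```text
t: 11.15
eef_pos: [582.1, 40.0, 96.5]
tcp_rot: [3.142, -0.0, 0.413]
ft_force: [0.1, -0.5, -1.4]
opening: 0.105
grip_force: 30.0
```

```bash
python3 plan.py -0.9
```

```text
s 63.0 offset left -0.92 heading 23.6
3 3.0 -0.1 -1.8
6 6.0 -0.2 -3.5
9 9.0 -0.4 -5.3
12 12.1 -0.7 -7.1
15 15.1 -1.2 -8.9
18 18.0 -1.7 -10.7
21 21.0 -2.3 -12.5
24 24.0 -2.9 -14.1
t 11.15 pos [582.1  40.   96.5] yaw 23.6 Ft [-0.09  0.5   1.4 ] Mt [-0.02 -0.16 -0.06]
```

>>> {"method": "arm_command", "body": {"targets": [[3,-0.1,0,-1.8,0],[6,-0.2,0,-3.5,0],[9,-0.4,0,-5.3,0],[12.1,-0.7,0,-7.1,0],[12.1,-0.7,0,-7.1,0]]}}

```text
t: 11.65
eef_pos: [592.9, 45.5, 96.5]
tcp_rot: [3.142, -0.0, 0.537]
ft_force: [-0.5, 0.2, -1.0]
opening: 0.103
grip_force: 30.0
```

```bash
python3 plan.py -0.9
```

```text
s 75.0 offset left -0.92 heading 30.8
3 3.0 -0.1 -1.8
6 6.0 -0.2 -3.6
9 9.0 -0.4 -5.4
12 12.0 -0.7 -7.0
15 15.0 -1.1 -8.6
18 18.0 -1.6 -10.2
21 21.0 -2.2 -11.8
24 23.9 -2.8 -13.4
t 11.65 pos [592.9  45.5  96.5] yaw 30.7 Ft [-0.28 -0.44  1.02] Mt [ 0.05 -0.18  0.02]
```

>>> {"method": "arm_command", "body": {"targets": [[3,-0.1,0,-1.8,0],[6,-0.2,0,-3.6,0],[9,-0.4,0,-5.4,0],[12,-0.7,0,-7.0,0],[12,-0.7,0,-7.0,0]]}}

```text
t: 12.15
eef_pos: [602.8, 52.3, 96.5]
tcp_rot: [3.142, -0.0, 0.658]
ft_force: [0.5, -0.3, -0.7]
opening: 0.105
grip_force: 30.0
```

```bash
python3 plan.py -0.9
```

```text
s 87.0 offset left -0.89 heading 37.7
3 3.1 -0.0 -1.6
6 6.1 -0.1 -3.2
9 9.1 -0.3 -4.8
12 12.1 -0.6 -6.4
15 15.1 -1.0 -8.0
18 18.1 -1.4 -9.4
21 21.1 -2.0 -10.8
24 24.1 -2.6 -12.2
t 12.15 pos [602.8  52.3  96.5] yaw 37.7 Ft [0.24 0.5  0.7 ] Mt [ 0.02 -0.16 -0.02]
```

>>> {"method": "arm_command", "body": {"targets": [[3,0,0,-1.6,0],[6.1,-0.1,0,-3.2,0],[9.1,-0.3,0,-4.8,0],[12.1,-0.6,0,-6.4,0],[12.1,-0.6,0,-6.4,0]]}}

```text
t: 12.65
eef_pos: [612.0, 60.2, 96.5]
tcp_rot: [3.142, -0.0, 0.77]
ft_force: [0.1, -0.2, -0.9]
opening: 0.105
grip_force: 30.0
```

```bash
python3 plan.py -0.9
```

```text
s 99.0 offset left -0.87 heading 44.1
3 3.0 -0.0 -1.6
6 6.0 -0.1 -3.0
9 9.1 -0.3 -4.4
12 12.1 -0.6 -5.8
15 15.1 -0.9 -7.3
18 18.1 -1.3 -8.7
21 21.0 -1.8 -10.1
24 24.0 -2.4 -11.5
t 12.65 pos [612.   60.2  96.5] yaw 44.1 Ft [-0.05  0.26  0.91] Mt [ 0.02 -0.11  0.03]
```

>>> {"method": "arm_command", "body": {"targets": [[3,0,0,-1.6,0],[6,-0.1,0,-3.0,0],[9.1,-0.3,0,-4.4,0],[12.1,-0.6,0,-5.8,0],[12.1,-0.6,0,-5.8,0]]}}

```text
t: 13.15
eef_pos: [620.2, 69.1, 96.5]
tcp_rot: [3.142, -0.0, 0.871]
ft_force: [0.1, -0.1, -0.7]
opening: 0.099
grip_force: 30.0
```

```bash
python3 plan.py -0.9
```

```text
s 111.0 offset left -0.86 heading 50.0
3 3.0 0.0 -1.5
6 6.0 -0.1 -2.9
9 9.0 -0.3 -4.3
12 12.0 -0.5 -5.7
15 15.0 -0.9 -7.1
18 18.0 -1.3 -8.5
21 21.0 -1.8 -9.9
24 24.0 -2.3 -11.2
t 13.15 pos [620.2  69.1  96.5] yaw 49.9 Ft [-0.04  0.15  0.71] Mt [ 0.07 -0.11 -0.01]
```

>>> {"method": "arm_command", "body": {"targets": [[3,0,0,-1.5,0],[6,-0.1,0,-2.9,0],[9,-0.3,0,-4.3,0],[12,-0.5,0,-5.7,0],[12,-0.5,0,-5.7,0]]}}

```text
t: 13.65
eef_pos: [627.5, 78.6, 96.5]
tcp_rot: [3.142, -0.0, 0.971]
ft_force: [0.2, 0.9, -1.7]
opening: 0.103
grip_force: 30.0
```

```bash
python3 plan.py -0.9
```

```text
s 123.0 offset left -0.91 heading 55.6
3 3.1 -0.0 -1.4
6 6.1 -0.1 -2.8
9 9.1 -0.3 -4.2
12 12.1 -0.6 -5.5
15 15.1 -0.9 -6.9
18 18.1 -1.3 -8.4
21 21.1 -1.8 -9.9
24 24.1 -2.3 -11.3
t 13.65 pos [627.5  78.6  96.5] yaw 55.6 Ft [ 0.88 -0.31  1.74] Mt [ 0.1  -0.17 -0.  ]
```

>>> {"method": "arm_command", "body": {"targets": [[3,0,0,-1.4,0],[6.1,-0.1,0,-2.8,0],[9.1,-0.3,0,-4.2,0],[9.1,-0.3,0,-4.2,0]]}}

```text
t: 14.05
eef_pos: [632.4, 86.3, 96.5]
tcp_rot: [3.141, -0.0, 1.044]
ft_force: [0.2, -0.3, -1.0]
opening: 0.106
grip_force: 30.0
```

```bash
python3 plan.py -0.9
```

```text
s 132.0 offset left -0.92 heading 59.8
3 3.1 -0.0 -1.3
6 6.1 -0.1 -2.7
9 9.1 -0.3 -4.2
12 12.1 -0.6 -5.7
15 15.1 -0.9 -7.1
18 18.1 -1.3 -8.6
21 21.1 -1.8 -10.1
24 24.1 -2.4 -11.6
t 14.05 pos [632.4  86.3  96.5] yaw 59.8 Ft [-0.15  0.36  1.02] Mt [ 0.04 -0.14  0.03]
```

>>> {"method": "arm_command", "body": {"targets": [[3,0,0,-1.3,0],[6.1,-0.1,0,-2.7,0],[9.1,-0.3,0,-4.2,0],[9.1,-0.3,0,-4.2,0]]}}

```text
t: 14.45
eef_pos: [636.7, 94.3, 96.5]
tcp_rot: [3.141, -0.0, 1.118]
ft_force: [0.2, -0.2, -1.2]
opening: 0.108
grip_force: 30.0
```

```bash
python3 plan.py -0.9
```

```text
s 141.0 offset left -0.92 heading 64.0
3 3.0 -0.0 -1.5
6 6.0 -0.2 -2.9
9 9.0 -0.3 -4.4
12 12.0 -0.6 -5.9
15 15.0 -1.0 -7.4
18 18.0 -1.4 -9.2
21 21.0 -1.9 -11.0
24 24.0 -2.5 -12.9
t 14.45 pos [636.7  94.3  96.5] yaw 64.0 Ft [-0.15  0.24  1.21] Mt [ 0.01 -0.15 -0.02]
```

>>> {"method": "arm_command", "body": {"targets": [[3,0,0,-1.5,0],[6,-0.2,0,-2.9,0],[9,-0.3,0,-4.4,0],[9,-0.3,0,-4.4,0]]}}

```text
t: 14.85
eef_pos: [640.3, 102.6, 96.5]
tcp_rot: [-3.141, -0.0, 1.194]
ft_force: [0.3, 0.5, -1.4]
opening: 0.105
grip_force: 30.0
```

```bash
python3 plan.py -0.9
```

```text
s 150.0 offset left -0.83 heading 68.4
3 3.0 0.0 -1.5
6 6.1 -0.1 -3.0
9 9.1 -0.3 -4.8
12 12.1 -0.6 -6.6
15 15.1 -1.0 -8.5
18 18.1 -1.4 -10.3
21 21.1 -2.0 -12.2
24 24.0 -2.7 -14.0
t 14.85 pos [640.3 102.6  96.5] yaw 68.4 Ft [0.58 0.14 1.35] Mt [ 0.14 -0.05  0.01]
```

>>> {"method": "arm_command", "body": {"targets": [[3,0,0,-1.5,0],[6,-0.2,0,-3.0,0],[9,-0.4,0,-4.8,0],[9,-0.4,0,-4.8,0]]}}

```text
t: 15.25
eef_pos: [643.1, 111.2, 96.4]
tcp_rot: [-3.141, -0.0, 1.278]
ft_force: [-1.4, 2.1, -1.4]
opening: 0.098
grip_force: 30.0
```

```bash
python3 plan.py -0.9
```

```text
s 159.0 offset left -0.63 heading 73.2
3 3.0 0.2 -1.8
6 6.1 0.1 -3.7
9 9.1 -0.1 -5.5
12 12.1 -0.5 -7.4
15 15.1 -0.9 -9.2
18 18.0 -1.4 -9.2
21 21.0 -1.9 -9.2
24 24.0 -2.3 -9.2
t 15.25 pos [643.1 111.2  96.4] yaw 73.2 Ft [ 1.63 -2.    1.42] Mt [0.38 0.08 0.03]
```

>>> {"method": "arm_command", "body": {"targets": [[0,-0.4,0,0,0],[0,-0.8,0,0,0],[0,-0.8,0,0,0]]}}

```text
t: 15.55
eef_pos: [642.6, 110.8, 96.6]
tcp_rot: [3.141, -0.0, 1.276]
ft_force: [0.5, 0.3, -1.8]
opening: 0.104
grip_force: 30.0
```

```bash
python3 plan.py 0.3
```

```text
s 158.5 offset left -0.21 heading 72.9
3 3.0 -0.5 -1.6
6 6.0 -0.7 -3.5
9 9.0 -0.9 -5.3
12 12.0 -1.2 -7.2
15 14.9 -1.6 -9.0
18 17.9 -2.1 -9.3
21 20.9 -2.6 -9.3
24 23.8 -3.1 -9.3
t 15.55 pos [642.6 110.8  96.6] yaw 73.1 Ft [0.41 0.41 1.82] Mt [ 0.03 -0.08 -0.02]
```

>>> {"method": "arm_command", "body": {"targets": [[1.5,-0.3,0,-0.8,0],[3,-0.5,0,-1.6,0],[4.5,-0.6,0,-2.6,0],[6,-0.7,0,-3.5,0],[6,-0.7,0,-3.5,0]]}}

```text
t: 16.05
eef_pos: [643.6, 117.1, 96.5]
tcp_rot: [3.142, -0.0, 1.339]
ft_force: [-0.1, 0.2, -1.3]
opening: 0.103
grip_force: 30.0
```

```bash
python3 plan.py 0.3
```

```text
s 165.0 offset left 0.49 heading 76.9
3 3.2 0.1 -2.1
6 6.2 -0.0 -3.9
9 9.2 -0.3 -5.7
12 12.2 -0.6 -5.7
15 15.2 -0.9 -5.7
18 18.2 -1.2 -5.7
21 21.1 -1.5 -5.7
24 24.1 -1.8 -5.7
t 16.05 pos [643.6 117.1  96.5] yaw 76.7 Ft [ 0.17 -0.11  1.3 ] Mt [-0.02 -0.11 -0.05]
```

Free again. Continuing in small steps.

>>> {"method": "arm_command", "body": {"targets": [[1.5,0,0,-1.0,0],[3.2,0,0,-2.1,0],[4.7,0,0,-3.0,0],[6.2,0,0,-3.9,0],[6.2,0,0,-3.9,0]]}}

```text
t: 16.55
eef_pos: [645.0, 123.1, 96.5]
tcp_rot: [3.142, -0.0, 1.407]
ft_force: [-0.1, -0.0, -0.9]
opening: 0.101
grip_force: 30.0
```

```bash
python3 plan.py 0.3
```

```text
s 171.0 offset left 0.31 heading 80.6
3 3.0 -0.0 -1.9
6 6.0 -0.1 -1.9
9 9.0 -0.2 -1.9
12 12.0 -0.3 -1.9
15 15.0 -0.4 -1.9
18 18.0 -0.5 -1.9
21 21.0 -0.6 -1.9
24 24.0 -0.7 -1.9
t 16.55 pos [645.  123.1  96.5] yaw 80.6 Ft [-0.02 -0.09  0.89] Mt [ 0.07 -0.14  0.05]
```

>>> {"method": "arm_command", "body": {"targets": [[1.5,0,0,-1.0,0],[3,0,0,-1.9,0],[4.5,0,0,-1.9,0],[6,-0.1,0,-1.9,0],[6,-0.1,0,-1.9,0]]}}

```text
t: 17.05
eef_pos: [645.8, 129.0, 96.5]
tcp_rot: [3.142, -0.0, 1.439]
ft_force: [0.1, -0.1, -0.7]
opening: 0.108
grip_force: 30.0
```

```bash
python3 plan.py 0.3
```

```text
s 177.0 offset left 0.29 heading 82.4
3 3.0 -0.0 0.0
6 6.0 -0.0 0.0
9 9.0 -0.0 0.0
12 12.0 -0.0 0.0
15 15.0 -0.0 0.0
18 18.0 -0.0 0.0
21 21.0 -0.0 0.0
24 24.0 -0.0 0.0
t 17.05 pos [645.8 129.   96.5] yaw 82.4 Ft [-0.03  0.12  0.66] Mt [ 0.07 -0.15  0.01]
```

>>> {"method": "arm_command", "body": {"targets": [[1.5,0,0,0,0],[3,0,0,0,0],[4.5,0,0,0,0],[6,0,0,0,0],[6,0,0,0,0]]}}

```text
t: 17.55
eef_pos: [646.5, 135.1, 96.5]
tcp_rot: [-3.141, -0.0, 1.439]
ft_force: [-2.4, -0.2, -1.5]
opening: 0.104
grip_force: 30.0
```

```bash
python3 plan.py 0.3
```

```text
s 183.0 offset left 0.37 heading 82.4
3 3.0 0.1 0.0
6 6.0 0.1 0.0
9 9.0 0.1 0.0
12 12.0 0.1 0.0
15 15.0 0.1 0.0
18 18.0 0.1 0.0
21 21.0 0.1 0.0
24 24.0 0.1 0.0
t 17.55 pos [646.5 135.1  96.5] yaw 82.4 Ft [-0.52 -2.34  1.48] Mt [ 0.3  -0.07 -0.03]
```

>>> {"method": "arm_command", "body": {"targets": [[1,-0.2,0,0,0],[2,-0.3,0,0,0],[3,-0.3,0,0,0],[4,-0.3,0,0,0],[4,-0.3,0,0,0]]}}

```text
t: 18.05
eef_pos: [646.9, 138.9, 96.5]
tcp_rot: [3.142, -0.0, 1.439]
ft_force: [-1.0, -0.3, -1.1]
opening: 0.103
grip_force: 30.0
```

```bash
python3 plan.py 0.3
```

```text
s 187.0 offset left 0.55 heading 82.4
3 3.1 0.2 0.0
6 6.1 0.2 0.0
9 9.1 0.2 0.0
12 12.1 0.2 0.0
15 15.1 0.2 0.0
18 18.1 0.2 0.0
21 21.1 0.2 0.0
24 24.1 0.2 0.0
t 18.05 pos [646.9 138.9  96.5] yaw 82.4 Ft [-0.45 -0.94  1.1 ] Mt [ 0.33 -0.04  0.04]
```

>>> {"method": "arm_command", "body": {"targets": [[1,0,0,0,0],[2,0,0,0,0],[3,0,0,0,0],[4,0,0,0,0],[4,0,0,0,0]]}}

```text
t: 18.55
eef_pos: [647.4, 142.9, 96.5]
tcp_rot: [3.142, -0.0, 1.439]
ft_force: [-1.9, 0.6, -1.9]
opening: 0.102
grip_force: 30.0
```

```bash
python3 plan.py 0.3
```

```text
s 191.0 offset left 0.58 heading 82.4
3 3.1 0.3 0.0
6 6.1 0.3 0.0
9 9.1 0.3 0.0
12 12.1 0.3 0.0
15 15.1 0.3 0.0
18 18.1 0.3 0.0
21 21.1 0.3 0.0
24 21.6 0.3 0.0
t 18.55 pos [647.4 142.9  96.5] yaw 82.4 Ft [ 0.31 -2.    1.94] Mt [ 0.28 -0.1  -0.01]
```

>>> {"method": "arm_command", "body": {"targets": [[0.6,0,0,0,0],[1.2,0,0,0,0],[1.8,0,0,0,0],[2.4,0,0,0,0],[2.4,0,0,0,0]]}}

```text
t: 19.05
eef_pos: [647.7, 145.2, 96.5]
tcp_rot: [3.142, -0.0, 1.439]
ft_force: [-0.5, 0.4, -1.3]
opening: 0.101
grip_force: 30.0
```

```bash
python3 plan.py 0.3|tail -1
```

```text
t 19.05 pos [647.7 145.2  96.5] yaw 82.4 Ft [ 0.31 -0.52  1.32] Mt [ 0.28 -0.11  0.01]
```

>>> {"method": "arm_command", "body": {"targets": [[0.4,0,0,0,0],[0.8,0,0,0,0],[1.2,0,0,0,0],[1.2,0,0,0,0]]}}

```text
t: 19.45
eef_pos: [647.8, 146.1, 96.5]
tcp_rot: [-3.141, 0.0, 1.439]
ft_force: [-2.0, -2.6, -1.4]
opening: 0.102
grip_force: 30.0
```

```bash
python3 plan.py 0.3|tail -1
```

```text
t 19.45 pos [647.8 146.1  96.5] yaw 82.4 Ft [-2.85 -1.63  1.42] Mt [ 0.28 -0.68  0.03]
```

>>> {"method": "arm_command", "body": {"targets": [[0.3,0,0,0,0],[0.5,0,0,0,0],[0.5,0,0,0,0]]}}

```text
t: 19.75
eef_pos: [647.8, 146.3, 96.5]
tcp_rot: [-3.141, 0.001, 1.439]
ft_force: [-2.4, -4.8, -1.4]
opening: 0.099
grip_force: 30.0
```

```bash
python3 plan.py 0.3|tail -1
```

```text
t 19.75 pos [647.8 146.3  96.5] yaw 82.4 Ft [-5.03 -1.75  1.45] Mt [ 0.42 -1.28  0.  ]
```

>>> {"method": "arm_command", "body": {"targets": [[0.4,0,0,0,0],[0.8,0,0,0,0],[1.2,0,0,0,0],[1.2,0,0,0,0]]}}

```text
t: 20.15
eef_pos: [647.8, 146.5, 96.5]
tcp_rot: [-3.141, 0.002, 1.439]
ft_force: [-2.9, -10.8, 0.6]
opening: 0.107
grip_force: 30.0
```

```bash
python3 plan.py 0.3|tail -1
```

```text
t 20.15 pos [647.8 146.5  96.5] yaw 82.4 Ft [-11.09  -1.41  -0.58] Mt [ 0.37 -2.44  0.11]
```

>>> {"method": "arm_command", "body": {"targets": [[0.3,0,0,0,0],[0.3,0,0,0,0],[0.3,0,0,0,0],[0.3,0,0,0,0],[0.3,0,0,0,0]]}}

```text
t: 20.65
eef_pos: [647.8, 146.6, 96.5]
tcp_rot: [-3.141, 0.002, 1.439]
ft_force: [-2.3, -11.5, 1.0]
opening: 0.104
grip_force: 30.0
```

```bash
python3 plan.py 0.3|tail -1
```

```text
t 20.65 pos [647.8 146.6  96.5] yaw 82.4 Ft [-11.66  -0.72  -0.96] Mt [ 0.37 -2.63  0.1 ]
```

>>> {"method": "arm_command", "body": {"targets": [[0.3,0,0,0,0],[0.3,0,0,0,0],[0.3,0,0,0,0],[0.3,0,0,0,0],[0.3,0,0,0,0]]}}

```text
t: 21.15
eef_pos: [647.9, 146.7, 96.5]
tcp_rot: [-3.141, 0.003, 1.439]
ft_force: [-2.8, -12.5, 1.6]
opening: 0.1
grip_force: 30.0
```

>>> {"method": "arm_command", "body": {"targets": [[-0.8,0,0,0,0],[-1.6,0,0,0,0],[-2.1,0,0,0,0],[-2.1,0,0,0,0]]}}

```text
t: 21.55
eef_pos: [647.8, 146.4, 96.5]
tcp_rot: [-3.142, 0.0, 1.439]
ft_force: [-0.8, -3.5, -0.9]
opening: 0.107
grip_force: 30.0
```

```bash
python3 plan.py 0.3|tail -1
```

```text
t 21.55 pos [647.8 146.4  96.5] yaw 82.4 Ft [-3.61 -0.29  0.89] Mt [ 0.31 -1.09  0.07]
```

>>> {"method": "arm_command", "body": {"targets": [[-0.3,0,0.4,0,0],[-0.3,0,0.7,0,0],[-0.3,0,0.7,0,0.3],[-0.3,0,0.7,0,0.4],[-0.3,0,0.7,0,0.4]]}}

```text
t: 22.05
eef_pos: [648.0, 146.6, 95.9]
tcp_rot: [3.141, -0.001, 1.439]
ft_force: [0.4, 0.7, 0.3]
opening: 0.296
grip_force: 0.0
```

>>> {"method": "arm_command", "body": {"targets": [[0,0,0,0,0.4],[0,0,0,0,0.4],[0,0,0,0,0.4],[0,0,0,0,0.4]]}}

```text
t: 22.45
eef_pos: [647.8, 146.2, 95.8]
tcp_rot: [3.142, -0.0, 1.439]
ft_force: [-0.3, 0.4, -0.3]
opening: 0.397
grip_force: 0.0
```

```bash
python3 plan.py 0.3|tail -1; python3 -c "
from h import *
s=env.state();print(s['opening'],s['grip_force'])"
```

```text
t 22.45 pos [647.8 146.2  95.8] yaw 82.4 Ft [ 0.37 -0.35  0.31] Mt [ 0.1  -0.07  0.  ]
0.3974494412704759 0.0
```

Released. Now lift straight up, then check.

>>> {"method": "arm_command", "body": {"targets": [[0,0,-10,0,0.4],[0,0,-30,0,0.4],[0,0,-60,0,0.4],[0,0,-100,0,0.4],[0,0,-140,0,0.4]]}}

```text
t: 22.95
eef_pos: [647.6, 146.2, 237.9]
tcp_rot: [-3.142, -0.0, 1.439]
ft_force: [0.9, -0.2, -0.0]
opening: 0.405
grip_force: 0.0
```

>>> {"method": "arm_command", "body": {"targets": [[-20,0,-20,0,1],[-60,0,-40,0,1],[-60,0,-40,0,1],[-60,0,-40,0,1],[-60,0,-40,0,1]]}}

```text
t: 23.45
eef_pos: [639.7, 87.3, 275.4]
tcp_rot: [-3.141, -0.0, 1.439]
ft_force: [0.6, 0.1, -0.1]
opening: 0.766
grip_force: 0.0
```

```bash
python3 - <<'E'
from h import *
s=env.state();print(s["eef_pos"],s["t"],s["opening"])
C=cam("wrist")
for z,x,y in((70+57,647.8,146.2),): print(proj(C,[x,y,z]))
f=C[0].astype(int);k=(f[...,0]-f[...,2]>60)&(f[...,1]<f[...,0]*.62)&(f[...,0]>120)
n,l,st,ce=cv2.connectedComponentsWithStats(k.astype(np.uint8))
for i in range(1,n):
    if st[i,4]>40: print(st[i],ce[i],toplane(C,*ce[i],127))
cu,cv=[int(t) for t in proj(C,[647.8,146.2,90])]
y0,x0=max(cv-60,0),max(cu-70,0)
g=C[0][y0:y0+120,x0:x0+140]
S=cam("side");u,v=[int(t) for t in proj(S,[647.8,146.2,90])]
h=S[0][v-20:v+30,u-30:u+30]
cv2.imwrite("pics/fin.png",cv2.cvtColor(np.hstack([cv2.resize(g,(int(g.shape[1]*400/g.shape[0]),400)),cv2.resize(h,(300,400)) ]),cv2.COLOR_RGB2BGR)[:, :800])
E
```

```text
[639.71132332  87.33139195 275.39810159] 23.45 0.7656325438551714
(np.float64(253.99103237009598), np.float64(117.74868242548648))
[  0  34  28  14 341] [13.49266862 40.69501466] [443.36951943 241.61724179 127.        ]
[250 105  10  24  94] [254.45744681 116.70212766] [648.36712841 147.10358456 127.        ]
```

View pics/fin.png

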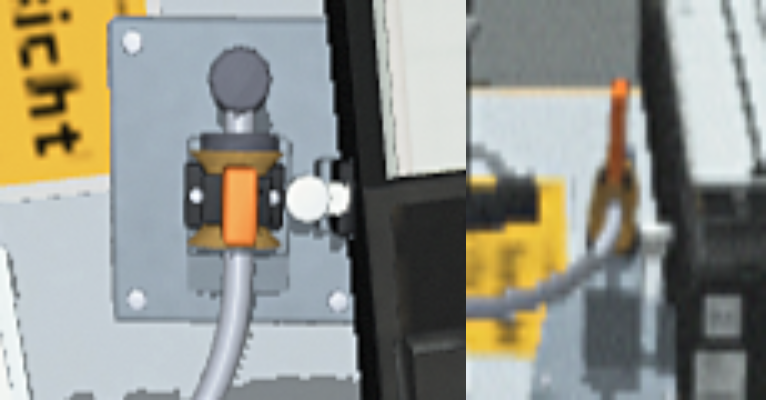

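The final view shows the carriage upright in the dock. Its brass end is against the dark collar, the white pad is at its side, and the gripper is clear.

```bash
python3 -c "
from h import *
print(env.job_done())"
```

```text
the job is handed in; nothing more can be done
None
```

The carriage is home in the dock against the stop collar, upright and released. It was pressed with about 12 N for roughly a second; the highest side force I read was about 3 N. The job was handed in at about 23.5 s.

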